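# Garlic into the roasting tin, one bulb per well

### The arm

A 6-joint arm with a two-finger parallel gripper is mounted at the origin on the work surface. World frame = base frame: x ahead of the robot, y to its left, z up, the work surface at z = 0. Lengths are in m, angles in rad, forces in N, time in s.
With the tool pointing down it reaches from about 0.275 to 1 m from the base axis. Payload 8.4 kg.
Tool frame: the origin (TCP) lies on the centre line of the jaws, within the pads' length; the fingertips stand 17 mm ahead of it and the grasp point (between the pads) lies 2 mm behind it (bot.tcp_to_tips is the z of the fingertips in the tool frame, in m); z points along the fingers, y is the line along which they close (so a half turn about z gives the same grasp; the last joint's range is limited). The gripper opens to 85 mm and grips with 20 to 120 N. Pads are 22 mm wide; open, the fingers measure 114 mm over their backs; the gripper's body (76 mm by 85 mm) begins 54 mm behind the grasp point. The pads swing forward as they close: fully open they stand 13 mm farther back than shut.
Start: joints at [1.161, 0.353, 1.633, -0, 1.155, -0.002], TCP at [0.248, 0.574, 0.248] pointing down, gripper open.
Joint ranges: [-2.63, 2.63], [-0.92, 2.1], [0.06, 2.66], [-1.3, 4.44], [0, 2.69], [-3.02, 3.02]. Speed limits (rad/s): [2.22, 2.22, 2.79, 3.14, 3.14, 3.14].

### API

Orientations are given as a unit quaternion [x, y, z, w].
In Python, from workcell import bot, hand, kinematics, get_obs, vision, hand_in gives the robot as it stands. The module is installed in compiled form; this text tells all that it offers. Calls block until the motion is done:
- bot.reach(position, orientation): joint-space move of the TCP to a pose.
- bot.servo_line(position, ori=None, velocity=0.15): straight line of the TCP; ori=None keeps the orientation; velocity is the mean speed in m/s.
- bot.goto_joints(angles): joint-space move.
- hand.move_gripper(opening, strength=None): finger opening in m; strength is the grip in N (None keeps the last); returns when the fingers have stopped.
- bot.dwell(seconds).
- kinematics.solve_ik(position, orientation): joint angles nearest the present ones, or None.
- get_obs(): the state.
- vision.read_camera(name): name is "scene" or "side" or "wrist"; returns a dict with "frame" (480x640x3 uint8, red, green, blue), "intrinsics" (3x3 intrinsics, pixels), "dist" ([k1, k2, p1, p2, k3] as OpenCV has them; the pictures are not rectified), "view" (4x4, takes a point from world to camera coordinates). Camera axes: x right, y down, z forward; pixel columns grow to the right and rows downward; lengths in m; the calibration is good to about 2 mm. A picture is of the moment at which its call begins. There is no depth.
A pose or a line that the arm cannot do raises bot.IKError and nothing moves.
- hand_in(): hands the job in; it is judged then, once.
The state is a dict: "time_s": time; "joint_pos": joint angles; "joint_vel": joint speeds; "joint_efforts": joint torques, N m; "position": TCP position; "orientation": TCP orientation; "wrist_force": force on the tool from outside, world axes, zero at the start; "ft_torque": the same for the moment, N m; "gripper_width": finger opening in m; "grip_force": force on a finger pad.
Only numpy, scipy, OpenCV 4.12 (cv2) and the standard library are available. Lean on these libraries where they do the work, as an engineer would, in place of code of your own. Each camera call takes 0.05 s, during which the arm holds its last target. There are 200 camera calls.

### The job

Two garlic bulbs are still lying about on the counter beside the four-cup tin. Set each of them gently, neck up, down into an empty well of the tin, one bulb to a well, and leave the bulb that is already in the tin in its own well.

Things in the scene. Friction and masses are not known exactly. Their poses are not given: they have to be found in the camera images.
- bulb_a: garlic bulb, off-white, upright on its flat root end: 48 mm wide (straight-sided 15 to 28 mm above the root end), 60 mm tall with a thin neck above 43 mm, about 55 g. Origin: centre of root end; z up through the neck; yaw does not matter. Loose on the counter, right of the tin. A bigger brown onion (74 mm wide, 80 tall) and a half lemon (60 wide, 36 tall) stand 10 to 25 cm away, not wanted.
- bulb_b: garlic bulb, off-white, upright on its flat root end: 48 mm wide (straight-sided 15 to 28 mm above the root end), 60 mm tall with a thin neck above 43 mm, about 55 g. Origin: centre of root end; z up through the neck; yaw does not matter. The second loose bulb, on the counter in the same area.
- bulb_c: garlic bulb, off-white, upright on its flat root end: 48 mm wide (straight-sided 15 to 28 mm above the root end), 60 mm tall with a thin neck above 43 mm, about 55 g. Origin: centre of root end; z up through the neck; yaw does not matter. The bulb that already stands in one well of the tin; it stays there.
- tin: square four-cup pudding tin, bare steel, 212 x 212 mm, 24 mm high, fixed to the counter, at any yaw. Origin: centre of its underside, on the counter; z up. Four round wells centred at x = +50 or -50, y = +50 or -50 mm in its frame; each 87 mm across at the mouth, about 80 at the flat floor, which is 4 mm above the counter; rim 24 mm above it.

How it is judged:
At the end, for the whole second after the job is handed in: Three garlic bulbs stand in three different wells: each within 22 mm of a well centre along both tin axes, root end under 12 mm above the counter, neck within 20 degrees of upright, released and at rest; the bulb already in the tin within 25 mm of its start ((x of bulb_a in the frame of tin between -0.072 and -0.028 m or x of bulb_a in the frame of tin between 0.028 and 0.072 m) and (y of bulb_a in the frame of tin between -0.072 and -0.028 m or y of bulb_a in the frame of tin between 0.028 and 0.072 m) and z of each of bulb_a, bulb_b, bulb_c in the frame of tin below 0.012 m and angle between each of bulb_a, bulb_b, bulb_c's own z axis and vertical below 0.35 rad and linear speed of each of bulb_a, bulb_b, bulb_c below 0.03 m/s and (x of bulb_b in the frame of tin between -0.072 and -0.028 m or x of bulb_b in the frame of tin between 0.028 and 0.072 m) and (y of bulb_b in the frame of tin between -0.072 and -0.028 m or y of bulb_b in the frame of tin between 0.028 and 0.072 m) and (x of bulb_c in the frame of tin between -0.072 and -0.028 m or x of bulb_c in the frame of tin between 0.028 and 0.072 m) and (y of bulb_c in the frame of tin between -0.072 and -0.028 m or y of bulb_c in the frame of tin between 0.028 and 0.072 m) and horizontal distance between bulb_a and bulb_b above 0.055 m and horizontal distance between each of bulb_a, bulb_b and bulb_c above 0.055 m and distance of bulb_c from where it was at the start of the episode below 0.025 m); the robot touches nothing.
It fails at once if the first loose bulb is dropped or flung (moves faster than 0.9 m/s, a fall of about 40 mm, while not held) (linear speed of bulb_a above 0.9 m/s and contact force between the fingers and bulb_a below 0.1 N).
It fails at once if the second loose bulb is dropped or flung (moves faster than 0.9 m/s, a fall of about 40 mm, while not held) (linear speed of bulb_b above 0.9 m/s and contact force between the fingers and bulb_b below 0.1 N).
It also fails if it takes over 45 s, if anything falls off the work surface, if the arm or the gripper's body presses on something with over 40 N, if the wrist force passes 120 N, or if a joint passes its speed limit or range.

## Working session

There is one attempt and no reset: what is moved stays moved. The work goes in short steps, each a Python script; the robot and the scene stay as the last script left them, time stands still between calls to the robot, and variables do not carry over. Pictures are saved under pics/ and viewed, at most 10 in all, crops included, and the job is handed in when it is done.

```bash
mkdir -p pics; python3 - <<'E'
from workcell import *
import cv2,numpy as np
np.set_printoptions(precision=4,suppress=True)
for n in ("scene","side","wrist"):
    c=vision.read_camera(n); cv2.imwrite(f"pics/{n}0.png",c["frame"][:,:,::-1]); np.savez(f"pics/{n}0.npz",**{k:np.array(v) for k,v in c.items()})
    print(n,c["intrinsics"],c["dist"],c["view"])
o=get_obs();print(o)
E
```

```text
scene [[563.4452   0.     319.5427]
 [  0.     563.4452 247.2259]
 [  0.       0.       1.    ]] [-0.0415  0.      0.      0.      0.    ] [[ 0.5703  0.8215 -0.0048 -0.3141]
 [ 0.702  -0.4904 -0.5165 -0.3791]
 [-0.4266  0.2912 -0.8563  1.3704]
 [ 0.      0.      0.      1.    ]]
side [[559.8556   0.     321.3313]
 [  0.     559.8556 240.56  ]
 [  0.       0.       1.    ]] [-0.1495  0.      0.      0.      0.    ] [[ 0.982  -0.1879  0.021  -0.5342]
 [-0.0965 -0.5934 -0.7991  0.077 ]
 [ 0.1626  0.7827 -0.6008  1.0183]
 [ 0.      0.      0.      1.    ]]
wrist [[338.8073   0.     319.9255]
 [  0.     338.8073 239.2152]
 [  0.       0.       1.    ]] [-0.0149  0.      0.      0.      0.    ] [[ 0.3971  0.9178 -0.0009 -0.6256]
 [ 0.8814 -0.3811  0.2793 -0.0359]
 [ 0.256  -0.1117 -0.9602  0.3794]
 [ 0.      0.      0.      1.    ]]
{'time_s': 0.15, 'joint_pos': array([ 1.1606,  0.3535,  1.634 ,  0.    ,  1.1552, -0.0024]), 'joint_vel': array([ 0.0014, -0.0017, -0.0037, -0.0011,  0.0007, -0.0017]), 'joint_efforts': array([ -0.0004, -60.5641, -34.2338,  -0.0001,   0.0062,   0.    ]), 'position': array([0.2477, 0.5734, 0.2477]), 'orientation': array([ 0.2025,  0.9793, -0.0005, -0.0001]), 'wrist_force': array([ 0.4542, -0.5794, -0.323 ]), 'ft_torque': array([0.0064, 0.0485, 0.027 ]), 'grip_force': 0.0, 'gripper_width': 0.08503406005896422}
```

View pics/scene0.png

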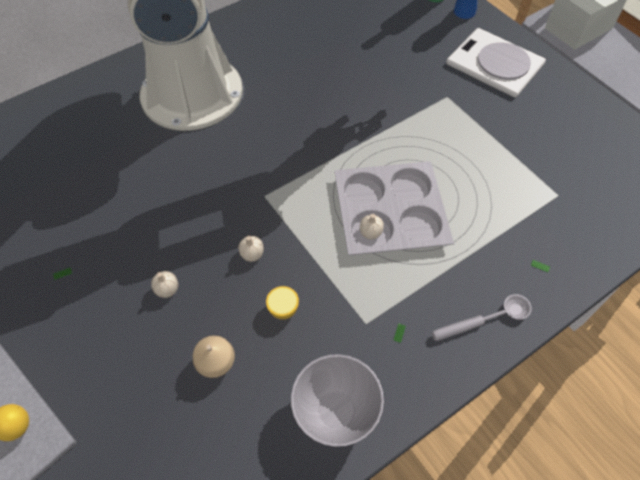

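View pics/side0.png

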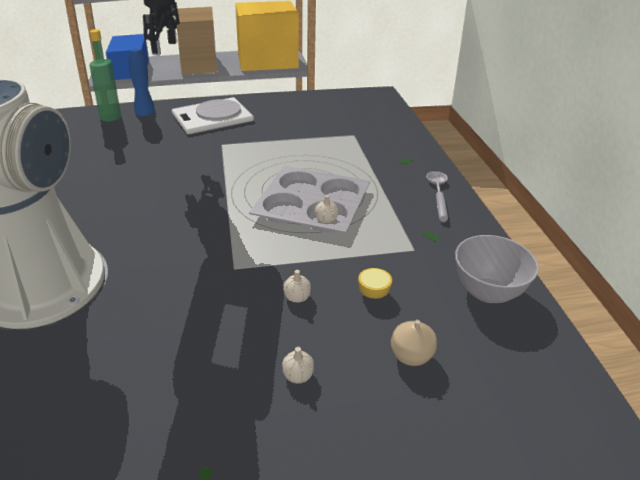

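The scene view shows loose bulbs at (251,249) and (164,284), the tinned bulb at (371,227), and tin corners near (335,166), (437,162), (452,243) and (347,251). The side view shows loose bulbs at (297,288) and (298,366), and the tinned bulb at (326,211). Next I'll zoom in on the tin and mask the bulbs.

```bash
cat > h.py <<'E'
import cv2,numpy as np
np.set_printoptions(precision=4,suppress=True)
def ray(c,uv):
    p=cv2.undistortPoints(np.array(uv,float).reshape(-1,1,2),c["intrinsics"],c["dist"]).reshape(-1,2)
    R,t=c["view"][:3,:3],c["view"][:3,3]
    d=np.c_[p,np.ones(len(p))]@R; return -R.T@t, d/np.linalg.norm(d,axis=1)[:,None]
def plane(c,uv,z):
    o,d=ray(c,uv); return o+d*((z-o[2])/d[:,2])[:,None]
def tri(c1,u1,c2,u2):
    out=[]
    for a,b in zip(np.reshape(u1,(-1,2)),np.reshape(u2,(-1,2))):
        A=0;B=0;L=[]
        for c,u in((c1,a),(c2,b)):
            o,d=ray(c,u);P=np.eye(3)-np.outer(d[0],d[0]);A=A+P;B=B+P@o;L.append((P,o))
        x=np.linalg.solve(A,B); out.append(np.r_[x,max(np.linalg.norm(P@(x-o)) for P,o in L)])
    return np.array(out)
def warm(f):
    h=cv2.cvtColor(f,cv2.COLOR_RGB2HSV)
    return cv2.inRange(h,(5,22,70),(25,150,255))
def blobs(m,amin=200,amax=1500):
    n,l,s,c=cv2.connectedComponentsWithStats(m)
    return [(c[i],s[i]) for i in range(1,n) if amin<s[i][4]<amax]
E
python3 - <<'E'
from h import *
cs={n:dict(np.load(f"pics/{n}0.npz")) for n in("scene","side")}
for n,c in cs.items():
    for b in blobs(cv2.morphologyEx(warm(c["frame"]),cv2.MORPH_CLOSE,np.ones((3,3)))): print(n,b[0],b[1], plane(c,b[0],.024)[0])
a=cs["scene"]["frame"][150:265,320:470];b=cs["side"]["frame"][155:245,240:385]
a=cv2.resize(a,None,fx=4,fy=4,interpolation=2)[:,:,::-1];b=cv2.resize(b,None,fx=4,fy=4,interpolation=2)[:,:,::-1]
cv2.imwrite("pics/t1.png",a);cv2.imwrite("pics/t2.png",b)
E
```

```text
scene [519.9622   7.6789] [486   0  70  25 900] [0.2456 0.8694 0.024 ]
scene [630.3449  16.5887] [616   0  24  38 603] [0.4394 1.0923 0.024 ]
scene [187.1683  49.5644] [175  39  26  24 202] [-0.1164  0.0554  0.024 ]
scene [371.3278 226.1211] [360 213  24  27 479] [0.5745 0.111  0.024 ]
scene [250.6754 247.847 ] [238 235  26  27 536] [ 0.4788 -0.1154  0.024 ]
scene [164.1856 283.7457] [151 270  27  28 582] [ 0.4526 -0.2925  0.024 ]
scene [282.2727 301.2968] [265 285  35  35 374] [ 0.6125 -0.1274  0.024 ]
scene [212.9533 356.1637] [ 192  335   43   44 1478] [ 0.6326 -0.2868  0.024 ]
side [78.2817 52.0192] [  64    0   30  106 1040] [-0.1423  1.3269  0.024 ]
side [279.977   27.6502] [235   0  69  72 609] [0.652  1.4803 0.024 ]
side [310.8238  43.6054] [307   0   9  91 783] [0.7411 1.2463 0.024 ]
side [90.1466 24.0499] [ 83   3  19  57 341] [-0.1609  1.7277  0.024 ]
side [ 14.6773 145.6806] [   0  102   44   90 1221] [-0.1811  0.552   0.024 ]
side [325.9662 210.5   ] [315 195  23  28 444] [0.5748 0.1113 0.024 ]
side [375.4054 280.5405] [358 267  35  32 222] [ 0.6189 -0.1246  0.024 ]
side [296.7296 287.327 ] [283 270  28  32 636] [ 0.4764 -0.1192  0.024 ]
side [297.676  365.7549] [282 346  32  38 861] [ 0.4501 -0.2966  0.024 ]
```

View pics/t1.png

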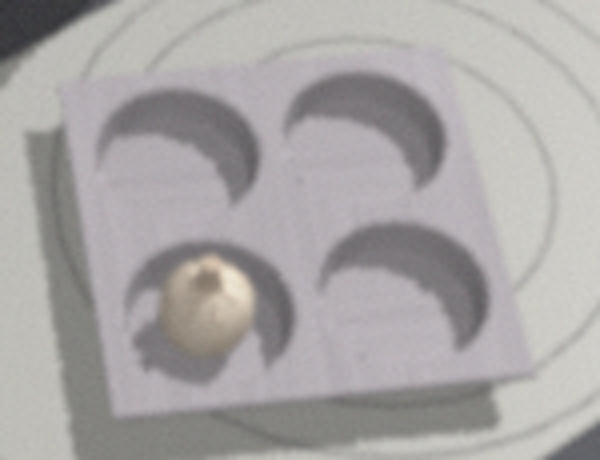

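View pics/t2.png

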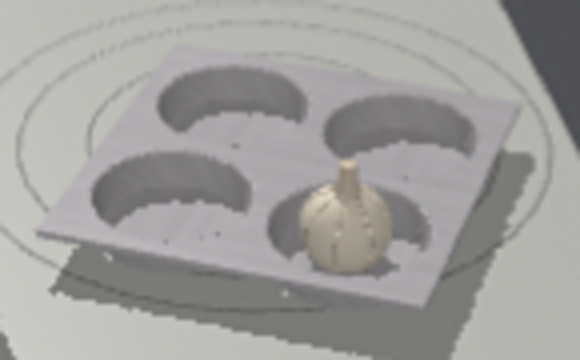

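The scene crop shows the rim corners at (62,88), (445,48), (535,376) and (115,416), with bulb_c in the bottom-left well. The side crop shows them at (178,45), (521,102), (424,305) and (38,233), with bulb_c in the bottom-right well. The other three wells are empty. Now I'll triangulate.

```bash
python3 - <<'E'
from h import *
s,d=[dict(np.load(f"pics/{n}0.npz")) for n in("scene","side")]
f=lambda p,o:(np.array(p)+.5)/4-.5+np.array(o)
S=f([(115,416),(62,88),(445,48),(535,376)],(320,150));D=f([(424,305),(38,233),(178,45),(521,102)],(240,155))
C=tri(s,S,d,D);print(C,"sides",[np.linalg.norm(C[i,:3]-C[i-1,:3]) for i in range(4)])
P=(plane(s,S,.024)+plane(d,D,.024))/2
print(P)
for i,X in (('tri',C),('plane',P)):
    c=X[:,:3].mean(0); ex=X[3,:2]-X[0,:2]+X[2,:2]-X[1,:2]; yaw=np.arctan2(ex[1],ex[0]); print(i,c,yaw)
    R=np.array([[np.cos(yaw),-np.sin(yaw)],[np.sin(yaw),np.cos(yaw)]])
    for q in((-.05,-.05),(-.05,.05),(.05,.05),(.05,-.05)): print(q,c[:2]+R@q)
B=tri(s,[(371.33,226.12),(250.68,247.85),(164.19,283.75)],d,[(325.97,210.5),(296.73,287.33),(297.68,365.75)]);print("bulb",B)
# neck tips: darkest top; side mask top row
for u in((326,211),(297,288),(298,366)):
    m=warm(d["frame"]);x0=u[0]-20;w=m[u[1]-30:u[1]+5,x0:x0+40];r=np.where(w.any(1))[0][0];print("side tip",x0+np.where(w[r])[0].mean(),r+u[1]-30)
print(s["frame"].shape)
E
```

```text
[[0.5998 0.035  0.0229 0.0005]
 [0.4145 0.1358 0.0183 0.0006]
 [0.5138 0.3218 0.0204 0.0003]
 [0.7001 0.22   0.0231 0.0003]] sides [np.float64(0.21048029286348224), np.float64(0.21100132756587564), np.float64(0.21089918626713458), np.float64(0.2122691234322856)]
[[0.5997 0.0339 0.024 ]
 [0.4163 0.1303 0.024 ]
 [0.5144 0.3172 0.024 ]
 [0.7001 0.2191 0.024 ]]
tri [0.5571 0.1781 0.0211] 1.0771196283632833
(-0.05, -0.05) [0.5774 0.1104]
(-0.05, 0.05) [0.4893 0.1578]
(0.05, 0.05) [0.5367 0.2459]
(0.05, -0.05) [0.6248 0.1985]
plane [0.5576 0.1751 0.024 ] 1.0809110328824003
(-0.05, -0.05) [0.5782 0.1075]
(-0.05, 0.05) [0.49   0.1545]
(0.05, 0.05) [0.537  0.2428]
(0.05, -0.05) [0.6253 0.1957]
bulb [[ 0.5747  0.1108  0.0243  0.    ]
 [ 0.4769 -0.1147  0.0202  0.0003]
 [ 0.4504 -0.2926  0.0197  0.0004]]
side tip 326.5 195
side tip 297.0 270
side tip 297.5 346
(480, 640, 3)
```

The tin sides measure 211 mm against 212, and the rim about 21 mm against 24. The bulb body centres come out near 20–24 mm, so everything is consistent. Next I'll look with the wrist camera over the tin from two places, and over each bulb.

```bash
cat >> h.py <<'E'
def q(p,off=0):
    y=np.arctan2(p[1],p[0])+np.pi/2+off; return [np.cos(y/2),np.sin(y/2),0,0]
E
python3 - <<'E'
from workcell import *
from h import *
def look(x,y,z,n):
    bot.reach([x,y,z],q((x,y)));bot.dwell(.15)
    c=vision.read_camera("wrist");np.savez(f"pics/{n}.npz",**{k:np.array(v) for k,v in c.items()});return c["frame"][:,:,::-1]
a=look(.50,.22,.25,"w1");b=look(.52,.12,.25,"w2");c=look(.46,-.07,.2,"w3");d=look(.42,-.25,.2,"w4")
im=np.vstack([np.hstack([a,b]),np.hstack([c,d])]);cv2.imwrite("pics/w.png",cv2.resize(im,(800,600),interpolation=3))
print(get_obs()["time_s"],get_obs()["joint_pos"])
E
```

```text
4.6417 [-0.5373  0.1981  1.967   0.0003  0.9765 -0.0031]
```

View pics/w.png

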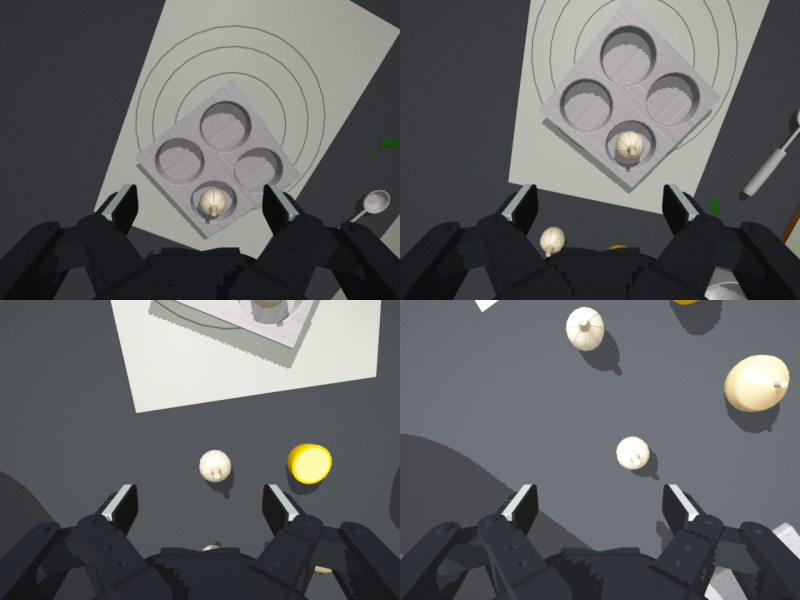

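The composite shows w1 and w2 with the whole tin, and bulb_c in the well nearest the camera. The first loose bulb is at (215,466) in w3 and (585,328) in w4; the second is at (632,453) in w4. I'll extract the rim quads and bulb blobs.

```bash
python3 - <<'E'
from h import *
L={n:dict(np.load(f"pics/{n}.npz")) for n in("w1","w2","w3","w4")}
out=[];Q={}
for n in("w1","w2"):
    f=L[n]["frame"];lab=cv2.cvtColor(f,cv2.COLOR_RGB2LAB).astype(int)
    m=((lab[...,1]>128)&(lab[...,2]<131)&(lab[...,0]>95)).astype(np.uint8)*255
    m=cv2.morphologyEx(m,cv2.MORPH_OPEN,np.ones((3,3)));m=cv2.morphologyEx(m,cv2.MORPH_CLOSE,np.ones((5,5)))
    v=f.copy()
    print(n,"mat/tin lab",lab[[110,250],[300,320]])
    cn=sorted(cv2.findContours(m,0,2)[0],key=cv2.contourArea)[-1];h=cv2.convexHull(cn)
    a=cv2.approxPolyDP(h,12,True).reshape(-1,2);print(a.tolist(),cv2.contourArea(h));cv2.polylines(v,[a.reshape(-1,1,2)],True,(255,0,0));out.append(v[:400,150:550] if n=="w1" else v[:400,200:600])
cv2.imwrite("pics/q.png",np.hstack(out)[:,:,::-1])
for n in L:
    for b in blobs(warm(L[n]["frame"]),300,6000): print(n,b[0],b[1],plane(L[n],b[0],.022)[0])
E
```

```text
w1 mat/tin lab [[180 125 133]
 [107 130 127]]
[[373, 128], [480, 282], [332, 378], [217, 250]] 34675.0
w2 mat/tin lab [[183 129 128]
 [175 131 127]]
[[359, 0], [511, 154], [372, 298], [223, 177]] 44699.5
w1 [340.0283 323.0566] [ 319  301   43   46 1483] [0.576  0.1086 0.022 ]
w2 [367.4886 232.6359] [ 345  210   47   46 1670] [0.576  0.1098 0.022 ]
w2 [243.4873 384.6167] [ 223  362   42   49 1375] [ 0.4771 -0.1148  0.022 ]
w3 [427.8229   5.0713] [405   0  47  13 463] [0.5712 0.0917 0.022 ]
w3 [345.6754 269.4967] [ 319  240   51   52 1371] [ 0.4789 -0.1188  0.022 ]
w4 [302.2071  55.4573] [ 265   14   63   68 1907] [ 0.4786 -0.1215  0.022 ]
w4 [566.9801 145.4576] [ 518   87  105   93 4124] [ 0.6408 -0.2989  0.022 ]
w4 [380.965 254.215] [347 218  53  54 628] [ 0.4541 -0.3046  0.022 ]
```

View pics/q.png

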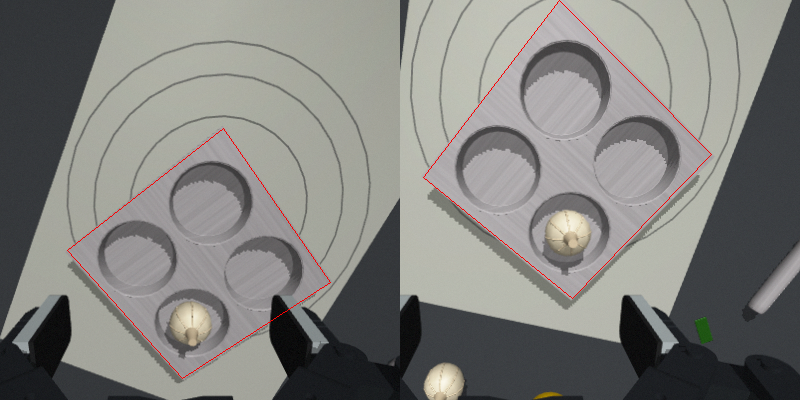

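The red quads fit both rim outlines. Now I'll compute the final tin and bulb positions.

```bash
python3 - <<'E'
from h import *
L={n:dict(np.load(f"pics/{n}.npz")) for n in("w1","w2","w3","w4","scene0","side0")}
A=[(332,378),(217,250),(373,128),(480,282)];B=[(372,298),(223,177),(359,0),(511,154)]
print(tri(L["w1"],A,L["w2"],B))
for X in(plane(L["w1"],A,.024),plane(L["w2"],B,.024),(plane(L["w1"],A,.024)+plane(L["w2"],B,.024))/2):
    print("sides",[round(np.linalg.norm(X[i]-X[i-1]),4) for i in range(4)]);c=X.mean(0)[:2];ex=X[3,:2]-X[0,:2]+X[2,:2]-X[1,:2];y=np.arctan2(ex[1],ex[0]);print(c,y)
    R=np.array([[np.cos(y),-np.sin(y)],[np.sin(y),np.cos(y)]]);print([c+R@k for k in((-.05,-.05),(-.05,.05),(.05,.05),(.05,-.05))])
for n in("w3","w4"):
    g=cv2.cvtColor(L[n]["frame"],cv2.COLOR_RGB2GRAY);m=cv2.inRange(g,135,255)
    for b in blobs(m,1000,6000):
        if b[1][2]<80: print(n,b[0],b[1],plane(L[n],b[0],.022)[0])
E
```

```text
[[0.5998 0.0363 0.0234 0.0014]
 [0.4129 0.1325 0.0146 0.0002]
 [0.5125 0.3185 0.027  0.0018]
 [0.6907 0.2222 0.0347 0.0006]]
sides [np.float64(0.2093), np.float64(0.2091), np.float64(0.2083), np.float64(0.2088)]
[0.5564 0.1782] 1.0717415966843504
[array([0.5764, 0.1104]), array([0.4886, 0.1582]), array([0.5364, 0.246 ]), array([0.6242, 0.1982])]
sides [np.float64(0.2089), np.float64(0.2097), np.float64(0.2083), np.float64(0.2083)]
[0.5557 0.1782] 1.0959214553715086
[array([0.5773, 0.1108]), array([0.4884, 0.1566]), array([0.5341, 0.2455]), array([0.623 , 0.1998])]
sides [np.float64(0.209), np.float64(0.2094), np.float64(0.2083), np.float64(0.2086)]
[0.5561 0.1782] 1.0838257972794636
[array([0.5769, 0.1106]), array([0.4885, 0.1574]), array([0.5353, 0.2458]), array([0.6237, 0.199 ])]
w3 [496.2485 260.5416] [ 464  230   67   65 3449] [ 0.6228 -0.1313  0.022 ]
w3 [343.5464 264.8574] [ 319  240   50   51 2048] [ 0.4774 -0.1138  0.022 ]
w4 [295.8613  45.3248] [ 265   10   62   71 3381] [ 0.4781 -0.1126  0.022 ]
w4 [371.8203 244.2924] [ 346  218   53   54 2237] [ 0.4513 -0.2915  0.022 ]
w4 [621.8805 379.9887] [ 595  356   45   59 1330] [ 0.612  -0.5651  0.022 ]
w4 [518.9104 459.6983] [ 487  430   69   50 2254] [ 0.4753 -0.6119  0.022 ]
```

The measurements agree. Loose bulbs are at (0.477,-0.114) and (0.451,-0.292). Empty wells are at (0.4886,0.1575), (0.536,0.246) and (0.624,0.199). I'll grasp the farther bulb first.

```bash
cat > mv.py <<'E'
from workcell import *
from h import *
G=.025
def grab(x,y):
    bot.reach([x,y,.13],q((x,y)));bot.servo_line([x,y,G],velocity=.12)
    hand.move_gripper(.03,25)
    o=get_obs();print("grip",o["gripper_width"],o["grip_force"],o["position"],o["wrist_force"])
    bot.servo_line([x,y,.13],velocity=.12)
    o=get_obs();print("lift",o["gripper_width"],o["grip_force"],o["wrist_force"],o["time_s"])
E
python3 - <<'E'
from mv import *
grab(.451,-.292)
c=vision.read_camera("wrist");cv2.imwrite("pics/g1.png",c["frame"][:,:,::-1])
E
```

```text
grip 0.04663746642809796 24.81333615956828 [ 0.4513 -0.2922  0.0257] [-1.4331  0.5697  7.3371]
lift 0.046778907261599105 25.793117287103087 [ 0.2181 -0.1586 -0.3802] 7.575
```

View pics/g1.png

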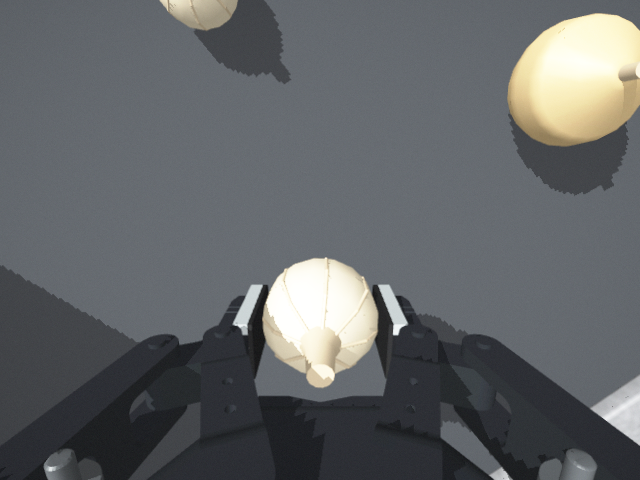

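The bulb is centred between the pads at (320,315), neck up. The measured width of 47 mm matches. Now I'll place it in the far well.

```bash
cat >> mv.py <<'E'
def place(x,y):
    bot.reach([x,y,.14],q((x,y)));bot.servo_line([x,y,.05],velocity=.12)
    for z in np.arange(.044,G+.0045,-.003):
        bot.servo_line([x,y,z],velocity=.05);o=get_obs()
        if o["wrist_force"][2]>5: break
    print("down",o["position"],o["wrist_force"],o["time_s"])
    hand.move_gripper(.053);o=get_obs();print("open",o["gripper_width"],o["wrist_force"])
    bot.servo_line([x,y,.13],velocity=.12);print(get_obs()["time_s"])
E
python3 - <<'E'
from mv import *
place(.536,.246)
c=vision.read_camera("scene");cv2.imwrite("pics/p1.png",cv2.resize(c["frame"][100:300,220:500,::-1],None,fx=2.5,fy=2.5))
E
```

```text
down [0.5359 0.2459 0.0318] [ 0.0704 -0.8673 -1.172 ] 11.7583
open 0.05293810438479539 [-0.0013 -0.1093 -0.381 ]
12.9583
```

View pics/p1.png

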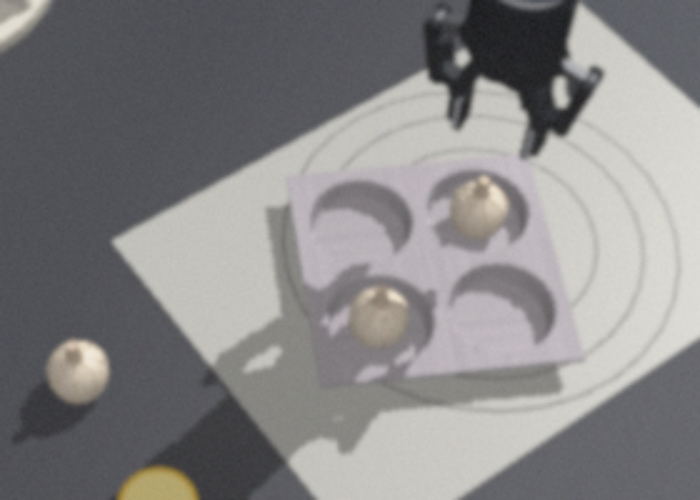

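The first bulb stands upright in the top-right well, at (480,208) in the crop. Now for the second bulb.

```bash
python3 - <<'E'
from mv import *
hand.move_gripper(.08)
grab(.4772,-.114)
if get_obs()["gripper_width"]>.042:
    place(.4886,.1575)
bot.reach([.42,-.05,.3],q((.42,-.05)));bot.dwell(.3)
ims=[]
C=[vision.read_camera(n) for n in("scene","side")]
U=[]
for c,m in zip(C,((325,475,150,265),(240,385,155,245))):
    bs=[b for b in blobs(cv2.morphologyEx(warm(c["frame"]),cv2.MORPH_CLOSE,np.ones((3,3)))) if m[0]<b[0][0]<m[1] and m[2]<b[0][1]<m[3]]
    U.append([(b[0],plane(c,b[0],.026)[0]) for b in bs]);print(U[-1])
    ims.append(cv2.resize(c["frame"][130:280,230:490,::-1],None,fx=2,fy=2))
cv2.imwrite("pics/p2.png",np.vstack(ims)[:600]);print(get_obs()["time_s"])
R=lambda a:np.array([[np.cos(a),np.sin(a)],[-np.sin(a),np.cos(a)]])
for x in U[0]:
    y=min(U[1],key=lambda k:np.linalg.norm(k[1]-x[1]));p=tri(C[0],x[0],C[1],y[0])[0];print(p,"tin frame",R(1.08)@(p[:2]-[.5563,.1782]))
E
```

```text
grip 0.04717491008624281 24.548612443031743 [ 0.4776 -0.1141  0.0258] [-1.2625  0.6616  7.3575]
lift 0.046870825410618655 25.76269117067568 [-0.5225  0.1438 -1.0841] 17.2083
down [0.4884 0.1575 0.0318] [ 0.2103  0.3662 -0.5043] 20.4333
open 0.053014044051936264 [-0.2454 -1.1499  0.2358]
21.6333
[(array([411.1753, 182.7888]), array([0.5367, 0.2461, 0.026 ])), (array([364.0926, 187.2709]), array([0.4891, 0.1572, 0.026 ])), (array([371.3251, 226.06  ]), array([0.5753, 0.1102, 0.026 ]))]
[(array([297.9974, 179.2434]), array([0.5358, 0.2447, 0.026 ])), (array([282.6123, 202.0993]), array([0.4882, 0.1549, 0.026 ])), (array([325.9506, 210.4809]), array([0.5741, 0.1084, 0.026 ]))]
23.1083
[0.5361 0.2468 0.0247 0.    ] tin frame [0.051  0.0502]
[0.4884 0.1578 0.0243 0.0003] tin frame [-0.05    0.0503]
[0.5746 0.1109 0.0244 0.0001] tin frame [-0.0508 -0.0479]
```

View pics/p2.png

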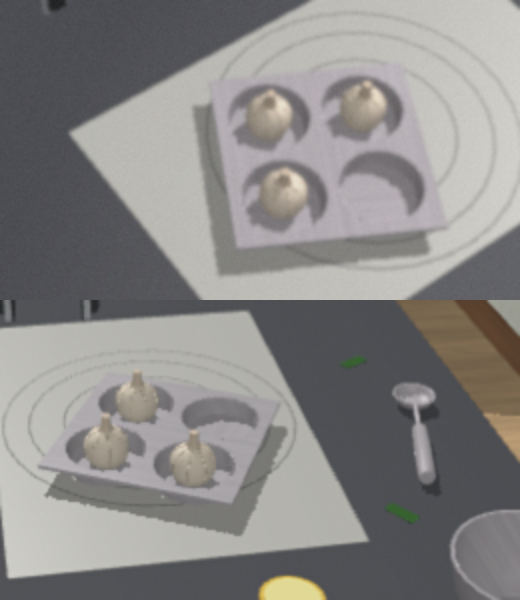

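All three bulbs stand upright in separate wells, within about 2 mm of the well centres and all at the same height. bulb_c is unmoved and the arm is clear.

```bash
python3 -c "
from workcell import *
print(hand_in())"
```

```text
the job is handed in; nothing more can be done
None
```

Both loose bulbs now stand neck up in wells of their own, bulb_c has not moved from its well, and the job was handed in at about 23 s; the hand-in returned no verdict.

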